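# Line up pump pistons by height

### The arm

A 6-joint arm with a two-finger parallel gripper is mounted at the origin on the work surface. World frame = base frame: x ahead of the robot, y to its left, z up, the work surface at z = 0. Lengths are in m, angles in degrees, forces in N, time in s.
With the tool pointing down it reaches from about 0.3 to 0.75 m from the base axis. Payload 8.5 kg.
Tool frame: the origin (TCP) lies between the finger pads; the fingertips stand env.finger_overhang ahead of it and the grasp point (between the pads) lies 2 mm behind it (env.finger_overhang is the distance from the TCP to the fingertips, in m); z points along the fingers, y is the line along which they close (so a half turn about z gives the same grasp; the last joint's range is limited). The gripper opens to 85 mm and grips with 20 to 120 N. Pads are 22 mm wide; open, the fingers measure 114 mm over their backs; the gripper's body (76 mm by 85 mm) begins 54 mm behind the grasp point. The pads swing forward as they close: fully open they stand 13 mm farther back than shut.
Start: joints at [-86.018, 21.807, 74.336, -0, 83.858, -12.336], TCP at [0.155, -0.528, 0.248] pointing down, gripper open.
Joint ranges: [-178.18, 178.18], [-50.72, 133.34], [12.68, 142.11], [-81.47, 261.47], [9.98, 163.14], [-165.26, 165.26]. Speed limits (degrees/s): [136.94, 136.94, 180, 180, 180, 180].

### API

Orientations are given as a 3x3 rotation matrix whose columns are the frame's x, y, z axes.
In Python, from rig import env gives the robot as it stands. The module is installed in compiled form; this text tells all that it offers.
- The arm moves only by the tool jog_arm, never from a script. Its arguments are lists of equal length, an entry for each row: "hand": the finger opening in m, from 0 to 0.0854; "travel": the shift along the world's x, y, z in m, a list of three; "yaw": the turn about the world's z in rad. A call has exactly 5 rows; each row shifts and turns the commanded pose from where the row before left it; what a row does not reach is not made up. A row lasts 1/8 s, in which the tool goes at most 62.5 mm and 10.7 degrees, less where a joint would pass 70% of its speed; a pose out of reach is approached as far as the arm can. A call is refused whole if a number of a shift passes 0.0625 or a number of a turn 0.188, either way. A call with a gripper value outside its range is refused whole. The fingers move at their own pace and stop on an object; "grip_force" is the grip in N (left out, the last holds). Time passes only in rows, so rows that do not move let the fingers close, or fill a call up. It gives the time, the measured TCP pose, the force, the opening and the grip force at its end, in the units of the state.
- env.observe(): the state, without advancing time (a new reading comes with each control period).
- env.get_image(name): name is "scene" or "side" or "wrist"; returns the picture (384x512x3 uint8, red, green, blue); there is no depth.
- env.calibration(name): a dict with "fx", "fy", "cx", "cy" (pixels), "position" and "rotation" of the camera in the world; the wrist camera has in their place "hand_eye" (4x4, takes a point from camera to tool coordinates, whose origin is the TCP and whose axes are the flange's). Camera axes: x right, y down, z forward; pixel columns grow to the right and rows downward; lengths in m; the calibration is good to about 2 mm. The wrist camera is an equidistant fisheye: a pixel r from the principal point sees the ray r / f radians off the axis. A picture is of the moment at which its call begins: read the wrist's pose just before it. calibration takes no time and is no camera call.
- env.close_job(): hands the job in; it is judged then, once.
The state is a dict: "time_s": time; "q": joint angles; "qvel": joint speeds; "joint_efforts": joint torques, N m; "position": TCP position; "tool_rot": TCP orientation; "ft_force": force on the tool from outside, world axes, zero at the start; "wrist_torque": the same for the moment, N m; "grip_width": finger opening in m; "gripper_force": force on a finger pad.
Only numpy, scipy, OpenCV 4.12 (cv2) and the standard library are available. Lean on these libraries where they do the work, as an engineer would, in place of code of your own. Each camera call takes 0.05 s, during which the arm holds its last target. There are 200 camera calls.

### The job

Stand the four loose pump pistons on the aluminium inspection plate, one centred on each ring mark, in order of height: the shortest on the red mark, rising along the row to the tallest on the blue mark. Keep every piston upright, never tipping one over, leave them all standing free on their brass feet, and do not disturb the cylinder barrel or the shaft lying nearby.

Things in the scene. Friction and masses are not known exactly. Their poses are not given: they have to be found in the camera images.
- piston_45: The shortest of four steel hydraulic-pump pistons: 45 mm high overall, standing upright on the table at the start. A round brass foot 28 mm across and 6 mm thick, a neck 6 mm high and 14 mm across, then a plain steel cylinder 20 mm across from 12 mm above the underside to the top, with a dark dot on top. Origin: centre of the underside; z up along its axis; yaw has no meaning. Loose, about 90 g.
- piston_60: The second shortest of four steel hydraulic-pump pistons: 60 mm high overall, standing upright on the table at the start. A round brass foot 31 mm across and 6 mm thick, a neck 6 mm high and 16 mm across, then a plain steel cylinder 23 mm across from 12 mm above the underside to the top, with a dark dot on top. Origin: centre of the underside; z up along its axis; yaw has no meaning. Loose, about 150 g.
- piston_75: The second tallest of four steel hydraulic-pump pistons: 75 mm high overall, standing upright on the table at the start. A round brass foot 34 mm across and 6 mm thick, a neck 6 mm high and 18 mm across, then a plain steel cylinder 26 mm across from 12 mm above the underside to the top, with a dark dot on top. Origin: centre of the underside; z up along its axis; yaw has no meaning. Loose, about 230 g.
- piston_90: The tallest of four steel hydraulic-pump pistons: 90 mm high overall, standing upright on the table at the start. A round brass foot 37 mm across and 6 mm thick, a neck 6 mm high and 20 mm across, then a plain steel cylinder 29 mm across from 12 mm above the underside to the top, with a dark dot on top. Origin: centre of the underside; z up along its axis; yaw has no meaning. Loose, about 330 g.
- mark_red: Red ring mark, 52 mm outside and 39 mm inside diameter, under 1 mm thick, dark inside, on top of a fixed aluminium plate 330 x 56 x 12 mm. The four marks lie in a straight row along it, 75 mm centre to centre. Origin: ring centre on the plate's top face, 12 mm above the table; y along the row. At one end of the row (either end).
- mark_blue: Blue ring mark, 52 mm outside and 39 mm inside diameter, under 1 mm thick, dark inside, on top of a fixed aluminium plate 330 x 56 x 12 mm. The four marks lie in a straight row along it, 75 mm centre to centre. Origin: ring centre on the plate's top face, 12 mm above the table; y along the row. At the other end of the row from the red one.
- mark_white_a: White ring mark, 52 mm outside and 39 mm inside diameter, under 1 mm thick, dark inside, on top of a fixed aluminium plate 330 x 56 x 12 mm. The four marks lie in a straight row along it, 75 mm centre to centre. Origin: ring centre on the plate's top face, 12 mm above the table; y along the row. One of the two inner marks; either may be the one next to red.
- mark_white_b: White ring mark, 52 mm outside and 39 mm inside diameter, under 1 mm thick, dark inside, on top of a fixed aluminium plate 330 x 56 x 12 mm. The four marks lie in a straight row along it, 75 mm centre to centre. Origin: ring centre on the plate's top face, 12 mm above the table; y along the row. One of the two inner marks; either may be the one next to red.
- barrel: Bystander: finished steel cylinder barrel, 90 mm across, with a brass disc on top, 74 mm high, loose. Origin: centre of the underside.
- shaft: Bystander: loose steel pump shaft, 22 mm thick and 190 mm long, lying on two low feet, 33 mm high, beyond the plate. Origin: under its middle, on the table; y along the shaft.
There are look-alikes about, which are no part of the job. Leave any brown or green look-alike of the piston_90 alone.

How it is judged:
By the outcome, as a careful person would: the job done as asked, in the order asked, and still so for the second after the job is handed in, with the robot touching nothing.
It also fails if it takes over 93 s, if anything falls off the work surface, if the arm or the gripper's body presses on something with over 40 N, if the wrist force passes 120 N, or if a joint passes its speed limit or range.

## Working session

There is one attempt and no reset: what is moved stays moved. The work goes in short steps, Python scripts to look and compute and a tool call to move; the robot and the scene stay as the last step left them, time stands still between calls to the robot, and variables do not carry over. Pictures are saved under pics/ and viewed, at most 14 in all, crops included, and the job is handed in when it is done.

Besides the shell and the picture viewer there is one more tool, called as name(argument=value, ...) on one line, values as JSON. jog_arm: Moves the arm, as the interface text tells. Its arguments: {"type":"object","properties":{"hand":{"type":"array"},"travel":{"type":"array"},"yaw":{"type":"array"},"grip_force":{"type":"number"}},"required":["hand","travel","yaw"]}

```bash
mkdir -p pics; python3 - <<'E'
from rig import env
import cv2, numpy as np
np.set_printoptions(precision=4,suppress=True)
o=env.observe(); print(o['time_s'],o['position'],o['tool_rot'],o['grip_width'],env.finger_overhang)
for n in ['scene','side','wrist']:
    im=env.get_image(n); cv2.imwrite(f'pics/{n}0.png',im[:,:,::-1]); print(n,env.calibration(n))
a=[cv2.imread(f'pics/{n}0.png') for n in ['scene','side']]
E
```

```text
0.0 [ 0.1545 -0.5276  0.2477] [[ 0.9597  0.281  -0.0001]
 [ 0.281  -0.9597  0.0014]
 [ 0.0003 -0.0014 -1.    ]] 0.08543725622770106 0.017
scene {'fx': 437.5108763779305, 'fy': 437.5108763779305, 'cx': 254.49199029099213, 'cy': 190.4964742365819, 'position': array([1.1372, 0.0275, 0.9435]), 'rotation': array([[ 0.0608,  0.8607, -0.5055],
       [ 0.9981, -0.0456,  0.0424],
       [ 0.0135, -0.5071, -0.8618]])}
side {'fx': 470.0202114487214, 'fy': 470.0202114487214, 'cx': 256.0495726060239, 'cy': 193.4044699656441, 'position': array([0.5774, 0.7734, 0.8189]), 'rotation': array([[-0.9998,  0.0194,  0.0084],
       [ 0.0092,  0.7565, -0.6539],
       [-0.019 , -0.6537, -0.7565]])}
wrist {'fx': 297.3186396354542, 'fy': 297.3186396354542, 'cx': 254.2908753848429, 'cy': 192.16468109173692, 'hand_eye': array([[ 0.0003, -0.9617, -0.2742,  0.0702],
       [ 1.    ,  0.0001,  0.0009,  0.0016],
       [-0.0008, -0.2742,  0.9617, -0.1253],
       [ 0.    ,  0.    ,  0.    ,  1.    ]])}
```

View pics/scene0.png

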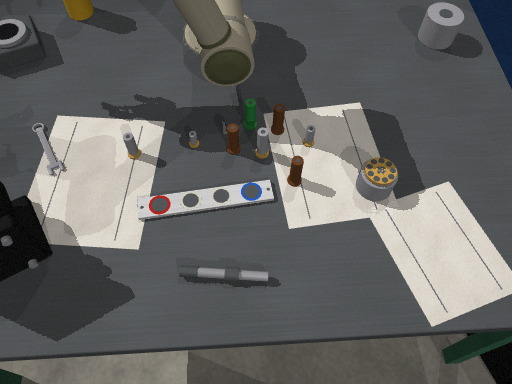

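View pics/side0.png

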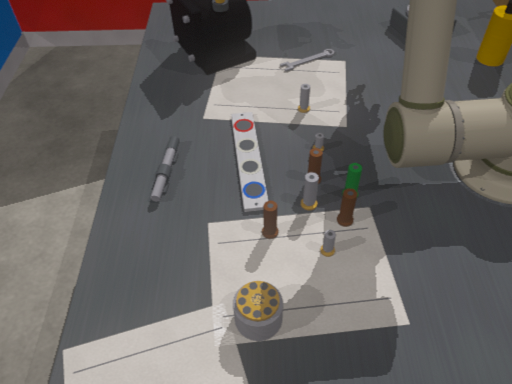

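View pics/wrist0.png

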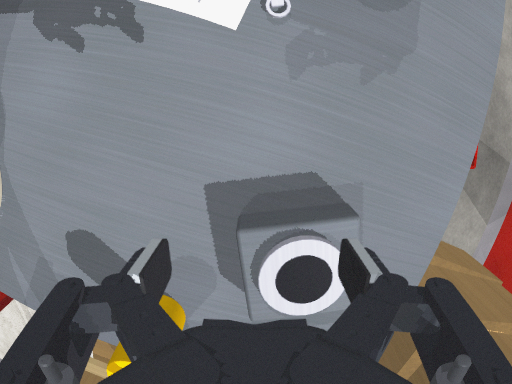

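Scene shows pistons near (130,145), (194,139), (263,143), (310,135), with red mark at (160,204) and blue at (251,191). There are brown pistons at (233,138), (278,119) and (297,171), and a green one at (250,114). The side view agrees. I'll zoom in on both for exact pixels.

```bash
python3 - <<'E'
import cv2
s=cv2.imread('pics/scene0.png')[90:225,115:335]; cv2.imwrite('pics/scene0z.png',cv2.resize(s,(792,486),interpolation=cv2.INTER_CUBIC))
s=cv2.imread('pics/side0.png')[70:270,210:410]; cv2.imwrite('pics/side0z.png',cv2.resize(s,(600,600),interpolation=cv2.INTER_CUBIC))
E
```

```text
(no output)
```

View pics/scene0z.png

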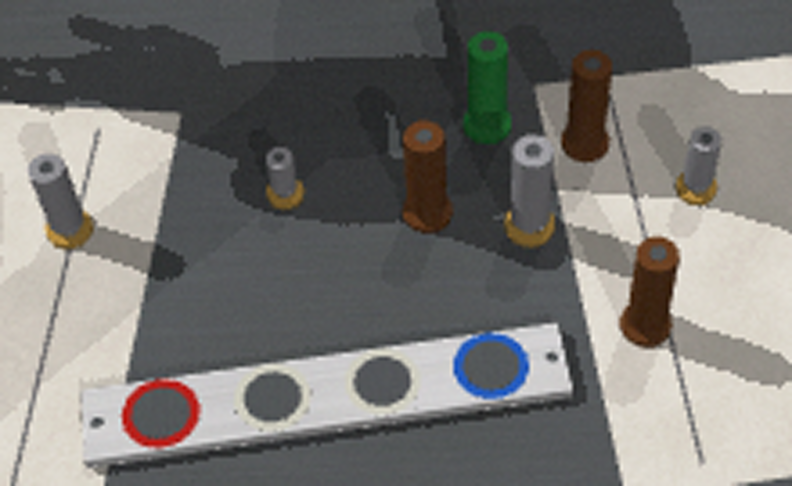

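View pics/side0z.png

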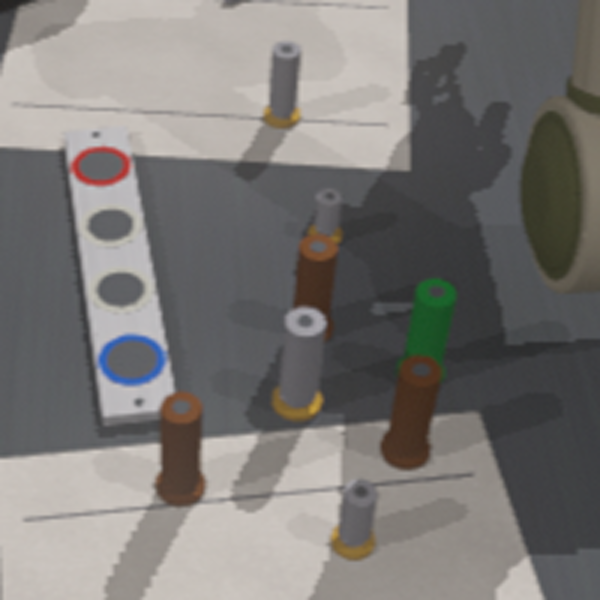

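Zoomed scene dots are at (47,167), (280,158), (532,150) and (706,137), and rings at (161,413), (273,397), (382,381) and (491,366). Zoomed side dots are at (286,49), (329,196), (305,321) and (361,491), and rings at (101,166), (111,225), (121,290) and (132,360). Next I triangulate them.

```bash
cat > h.py <<'E'
import numpy as np, cv2
from rig import env
np.set_printoptions(precision=4,suppress=True)
def ray(n,p,pose=None):
    c=env.calibration(n); d=np.array([(p[0]-c['cx'])/c['fx'],(p[1]-c['cy'])/c['fy'],1.])
    if pose is None: d=c['rotation']@d; o=c['position']
    else:
        r=np.hypot(d[0],d[1]); d=np.array([d[0]/r*np.sin(r),d[1]/r*np.sin(r),np.cos(r)])
        H=c['hand_eye']; R,t=pose; o=t+R@H[:3,3]; d=R@H[:3,:3]@d
    return o,d/np.linalg.norm(d)
def onz(r,z): o,d=r; return o+d*(z-o[2])/d[2]
def tri(r1,r2):
    A=[];b=[]
    for o,d in (r1,r2):
        P=np.eye(3)-np.outer(d,d); A.append(P); b.append(P@o)
    x=np.linalg.lstsq(np.vstack(A),np.hstack(b),rcond=None)[0]
    o,d=r1; e=np.linalg.norm((np.eye(3)-np.outer(d,d))@(x-o)); return x,e
def grab(name):
    o=env.observe(); im=env.get_image('wrist'); cv2.imwrite(f'pics/{name}.png',im[:,:,::-1])
    np.savez(f'pics/{name}.npz',R=o['tool_rot'],t=o['position']); print(o['time_s'],o['position'],o['tool_rot'][:,1],o['grip_width']); return im
def pose(name): z=np.load(f'pics/{name}.npz'); return z['R'],z['t']
E
python3 - <<'E'
from h import *
sc=lambda u,v:(115+(u+.5)/3.6-.5,90+(v+.5)/3.6-.5)
sd=lambda u,v:(210+(u+.5)/3-.5,70+(v+.5)/3-.5)
for n,a,b in [('75?',(47,167),(286,49)),('45',(280,158),(329,196)),('90',(532,150),(305,321)),('60',(706,137),(361,491)),
 ('red',(161,413),(101,166)),('wa',(273,397),(111,225)),('wb',(382,381),(121,290)),('blue',(491,366),(132,360)),
 ('br1',(424,135),(319,247)),('br2',(592,64),(421,371)),('br3',(657,254),(182,407)),('green',(488,46),(437,292)),('pin',(393,133),(395,308)),('feet75',(71,230),(282,116)),('f45',(285,196),(326,234)),('f90',(530,228),(298,402)),('f60',(697,190),(353,542))]:
    x,e=tri(ray('scene',sc(*a)),ray('side',sd(*b))); print(n,x,round(e*1000,1))
for n in('wrist',):pass
E
```

```text
75? [ 0.4555 -0.2334  0.076 ] 0.4
45 [ 0.4312 -0.0778  0.0453] 0.8
90 [0.4684 0.0993 0.0895] 0.1
60 [0.4405 0.2263 0.0607] 0.1
red [ 0.6174 -0.1587  0.0125] 0.4
wa [ 0.6087 -0.0842  0.0124] 0.7
wb [ 0.6001 -0.0102  0.0115] 0.2
blue [0.592  0.0645 0.0116] 0.5
br1 [0.452 0.026 0.09 ] 0.2
br2 [0.3936 0.1473 0.089 ] 0.0
br3 [0.5575 0.1752 0.0888] 0.6
green [0.3725 0.0742 0.0894] 0.8
pin [0.3809 0.0036 0.0016] 2.3
feet75 [ 0.455  -0.2338  0.0018] 1.0
f45 [ 0.4305 -0.0795  0.0005] 1.8
f90 [ 0.4683  0.0998 -0.0006] 1.3
f60 [ 0.4408  0.2266 -0.0001] 1.2
```

Triangulated heights fit the text (76, 45, 89.5, 61 mm and plate 12 mm), and the marks are 75 mm apart. The closing line will run across the row, at about 6.5°. I start above piston_75.

jog_arm(hand=[0.07, 0.07, 0.07, 0.07, 0.07], travel=[[0.03, 0.0295, -0.007], [0.03, 0.0295, -0.007], [0.03, 0.0295, -0.007], [0.03, 0.0295, -0.007], [0.03, 0.0295, -0.007]], yaw=[0.14, 0.14, 0.14, 0.14, 0.14], grip_force=40)

```text
time_s: 0.78
position: [0.3053, -0.3792, 0.213]
tool_rot: [[0.549, 0.836, -0.0], [0.836, -0.549, 0.0], [0.0, -0.0, -1.0]]
ft_force: [0.3, 0.0, 0.4]
grip_width: 0.0702
gripper_force: 0.0
```

jog_arm(hand=[0.07, 0.07, 0.07, 0.07, 0.07], travel=[[0.03, 0.0295, -0.007], [0.03, 0.0295, -0.007], [0.03, 0.0295, -0.007], [0.03, 0.0295, -0.007], [0.03, 0.0295, -0.007]], yaw=[0.14, 0.14, 0.14, 0.14, 0.14])

```text
time_s: 1.4
position: [0.4554, -0.2317, 0.178]
tool_rot: [[-0.118, 0.993, -0.0], [0.993, 0.118, 0.0], [0.0, -0.0, -1.0]]
ft_force: [0.2, -0.7, 0.5]
grip_width: 0.0701
gripper_force: 0.0
```

jog_arm(hand=[0.07, 0.07, 0.07, 0.07, 0.07], travel=[[0, 0, 0], [0, 0, 0], [0, 0, 0], [0, 0, 0], [0, 0, 0]], yaw=[0, 0, 0, 0, 0])

```text
time_s: 2.02
position: [0.4543, -0.2332, 0.1784]
tool_rot: [[-0.113, 0.994, 0.0], [0.994, 0.113, -0.0], [-0.0, 0.0, -1.0]]
ft_force: [0.2, -0.3, 0.5]
grip_width: 0.0699
gripper_force: 0.0
```

```bash
python3 - <<'E'
from h import *
grab('w1')
E
```

```text
2.025 [ 0.4543 -0.2332  0.1784] [0.9936 0.1128 0.0002] 0.06994813535894688
```

View pics/w1.png

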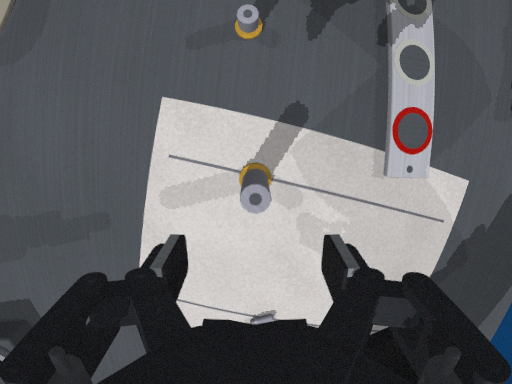

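The wrist view shows piston_75's dot at (255,199), red ring centre (412,130), the next white ring (414,62) and piston_45's dot (248,15).

```bash
python3 - <<'E'
from h import *
P=pose('w1')
for n,p,z in [('75',(255,199),.075),('red',(412,130.5),.012),('wa',(414,62),.012),('45',(247.5,14.5),.045)]: print(n,onz(ray('wrist',p,P),z))
E
```

```text
75 [ 0.4562 -0.2361  0.075 ]
red [ 0.6179 -0.1607  0.012 ]
wa [ 0.6096 -0.0861  0.012 ]
45 [ 0.4321 -0.0812  0.045 ]
```

jog_arm(hand=[0.07, 0.07, 0.07, 0.07, 0.07], travel=[[0.0017, -0.0016, -0.034], [0, 0, -0.034], [0, 0, -0.034], [0, 0, -0.034], [0, 0, 0]], yaw=[0, 0, 0, 0, 0])

```text
time_s: 2.7
position: [0.4553, -0.2339, 0.0408]
tool_rot: [[-0.113, 0.994, -0.003], [0.994, 0.113, 0.003], [0.003, -0.003, -1.0]]
ft_force: [0.4, 0.9, 1.0]
grip_width: 0.0696
gripper_force: 0.0
```

jog_arm(hand=[0.05, 0.035, 0.02, 0.02, 0.02], travel=[[0, 0, 0], [0, 0, 0], [0, 0, 0], [0, 0, 0], [0, 0, 0]], yaw=[0, 0, 0, 0, 0])

```text
time_s: 3.32
position: [0.4566, -0.2348, 0.0435]
tool_rot: [[-0.114, 0.994, 0.001], [0.993, 0.114, -0.001], [-0.002, 0.001, -1.0]]
ft_force: [-1.1, 0.4, 6.9]
grip_width: 0.0251
gripper_force: 38.9
```

jog_arm(hand=[0.02, 0.02, 0.02, 0.02, 0.02], travel=[[0, 0, 0.03], [0, 0, 0.03], [0.0143, 0.0241, 0], [0.026, 0.04, 0], [0.026, 0.04, 0]], yaw=[0, 0, 0, 0, 0])

```text
time_s: 3.95
position: [0.5231, -0.1293, 0.1028]
tool_rot: [[-0.113, 0.994, 0.001], [0.994, 0.113, -0.0], [-0.0, 0.0, -1.0]]
ft_force: [-0.3, -0.3, -1.3]
grip_width: 0.0254
gripper_force: 39.7
```

jog_arm(hand=[0.02, 0.02, 0.02, 0.02, 0.02], travel=[[0.026, 0.04, 0], [0.026, 0.04, 0], [0.026, 0.04, 0], [0, 0, 0], [0, 0, 0]], yaw=[0, 0, 0, 0, 0])

```text
time_s: 4.58
position: [0.6001, -0.0105, 0.1023]
tool_rot: [[-0.114, 0.993, -0.001], [0.993, 0.114, -0.0], [-0.0, -0.001, -1.0]]
ft_force: [-0.0, -0.3, -2.3]
grip_width: 0.0252
gripper_force: 39.9
```

```bash
python3 - <<'E'
from h import *
grab('w2')
for n in ['scene','side']: cv2.imwrite(f'pics/{n}2.png',env.get_image(n)[:,:,::-1])
E
```

```text
4.575 [ 0.6001 -0.0105  0.1023] [ 0.9935  0.114  -0.0006] 0.025152185434369128
```

View pics/w2.png

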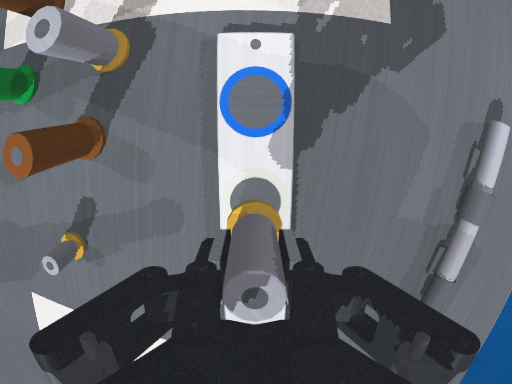

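The piston is held upright over the plate. Blue ring centre is at (255,101), the foot's near rim at (254,201), and the white ring shows just beyond the foot. I'll check it numerically.

```bash
python3 - <<'E'
from h import *
P=pose('w2')
for n,p,z in [('blue',(255.5,101.5),.012),('wb far inner edge',(256,177),.012),('foot far rim',(254,201),.066),('dot',(255,297),.135),('45',(51,264),.045),('90',(42,28),.09)]: print(n,onz(ray('wrist',p,P),z))
E
```

```text
blue [0.5935 0.063  0.012 ]
wb far inner edge [0.6002 0.0078 0.012 ]
foot far rim [0.5989 0.0062 0.066 ]
dot [ 0.6012 -0.0098  0.135 ]
45 [ 0.4343 -0.0776  0.045 ]
90 [0.4704 0.0986 0.09  ]
```

jog_arm(hand=[0.02, 0.02, 0.02, 0.02, 0.02], travel=[[0, 0, -0.02], [0, 0, -0.02], [0, 0, -0.004], [0, 0, -0.002], [0, 0, 0]], yaw=[0, 0, 0, 0, 0])

```text
time_s: 5.35
position: [0.6008, -0.0106, 0.057]
tool_rot: [[-0.113, 0.994, 0.001], [0.994, 0.113, -0.0], [-0.0, 0.001, -1.0]]
ft_force: [-0.5, 0.1, -1.9]
grip_width: 0.0249
gripper_force: 39.9
```

jog_arm(hand=[0.02, 0.02, 0.02, 0.02, 0.02], travel=[[0, 0, 0], [0, 0, -0.0005], [0, 0, -0.0005], [0, 0, 0], [0, 0, 0]], yaw=[0, 0, 0, 0, 0])

```text
time_s: 5.98
position: [0.6006, -0.0103, 0.0556]
tool_rot: [[-0.114, 0.994, 0.0], [0.994, 0.114, -0.0], [-0.0, 0.0, -1.0]]
ft_force: [-1.5, 0.5, 1.8]
grip_width: 0.0251
gripper_force: 40.1
```

jog_arm(hand=[0.03, 0.04, 0.05, 0.06, 0.06], travel=[[0, 0, 0], [0, 0, 0], [0, 0, 0], [0, 0, 0.02], [0, 0, 0.055]], yaw=[0, 0, 0, 0, 0])

```text
time_s: 6.6
position: [0.5994, -0.0102, 0.1289]
tool_rot: [[-0.114, 0.994, -0.006], [0.994, 0.114, 0.001], [0.002, -0.006, -1.0]]
ft_force: [1.2, 0.6, 1.1]
grip_width: 0.0601
gripper_force: 0.0
```

jog_arm(hand=[0.06, 0.06, 0.06, 0.06, 0.06], travel=[[-0.042, -0.017, 0], [-0.042, -0.017, 0], [-0.042, -0.017, 0], [-0.042, -0.017, 0], [0, 0, 0]], yaw=[0, 0, 0, 0, 0])

```text
time_s: 7.22
position: [0.4305, -0.0787, 0.1305]
tool_rot: [[-0.112, 0.994, -0.001], [0.994, 0.112, 0.0], [0.0, -0.001, -1.0]]
ft_force: [0.4, -0.7, 0.4]
grip_width: 0.0601
gripper_force: 0.0
```

```bash
python3 - <<'E'
from h import *
grab('w3')
im=cv2.imread('pics/w3.png'); a=im[90:330,150:470]
b=env.get_image('scene')[90:225,115:335,::-1]
cv2.imwrite('pics/w3c.png',np.vstack([cv2.resize(a,(440,330)),cv2.resize(b,(440,270))]))
E
```

```text
7.225 [ 0.4305 -0.0787  0.1305] [ 0.9938  0.1115 -0.0009] 0.06013443384870165
```

View pics/w3c.png

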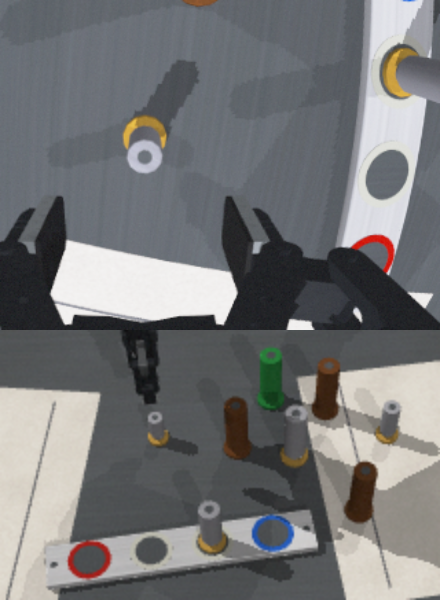

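Piston_75 stands on its white mark. Piston_45's dot is at wrist pixel (255.5,204).

```bash
python3 - <<'E'
from h import *
P=pose('w3')
s=lambda u,v:(150+(u+.5)/1.375-.5,90+(v+.5)/1.375-.5)
for n,p,z in [('45',(145,157),.045),('wa',(387,174),.012),('75 foot (rim level)',(400,72),.018)]: print(n,onz(ray('wrist',s(*p),P),z))
E
```

```text
45 [ 0.4323 -0.0799  0.045 ]
wa [ 0.6103 -0.0855  0.012 ]
75 foot (rim level) [ 0.5967 -0.0118  0.018 ]
```

jog_arm(hand=[0.06, 0.06, 0.06, 0.06, 0.06], travel=[[0, -0.001, -0.034], [0, 0, -0.034], [0, 0, -0.034], [0, 0, 0], [0, 0, 0]], yaw=[0, 0, 0, 0, 0])

```text
time_s: 7.95
position: [0.4335, -0.0794, 0.0291]
tool_rot: [[-0.114, 0.993, 0.001], [0.993, 0.114, -0.001], [-0.001, 0.001, -1.0]]
ft_force: [-0.2, -0.3, -0.8]
grip_width: 0.0601
gripper_force: 0.0
```

jog_arm(hand=[0.045, 0.03, 0.014, 0.014, 0.014], travel=[[0, 0, 0], [0, 0, 0], [0, 0, 0], [0, 0, 0], [0, 0, 0]], yaw=[0, 0, 0, 0, 0])

```text
time_s: 8.57
position: [0.4327, -0.0794, 0.029]
tool_rot: [[-0.114, 0.994, 0.001], [0.994, 0.114, -0.0], [-0.001, 0.001, -1.0]]
ft_force: [-0.5, 0.4, 7.5]
grip_width: 0.0188
gripper_force: 38.8
```

jog_arm(hand=[0.014, 0.014, 0.014, 0.014, 0.014], travel=[[0, 0, 0.03], [0, 0, 0.03], [0.0454, -0.02, 0], [0.046, -0.02, 0], [0.047, -0.02, 0]], yaw=[0, 0, 0, 0, 0])

```text
time_s: 9.2
position: [0.5722, -0.1399, 0.0886]
tool_rot: [[-0.114, 0.994, 0.0], [0.994, 0.114, -0.0], [-0.0, 0.0, -1.0]]
ft_force: [-0.2, -0.4, -1.1]
grip_width: 0.0188
gripper_force: 39.3
```

jog_arm(hand=[0.014, 0.014, 0.014, 0.014, 0.014], travel=[[0.047, -0.02, 0], [0, 0, 0], [0, 0, -0.02], [0, 0, -0.02], [0, 0, -0.004]], yaw=[0, 0, 0, 0, 0])

```text
time_s: 9.82
position: [0.6166, -0.1587, 0.0432]
tool_rot: [[-0.114, 0.994, -0.003], [0.994, 0.114, 0.001], [0.002, -0.003, -1.0]]
ft_force: [0.3, -0.3, -0.1]
grip_width: 0.0186
gripper_force: 39.5
```

jog_arm(hand=[0.014, 0.014, 0.014, 0.014, 0.014], travel=[[0, 0, -0.002], [0, 0, 0], [0, 0, -0.0005], [0, 0, 0], [0, 0, 0]], yaw=[0, 0, 0, 0, 0])

```text
time_s: 10.45
position: [0.618, -0.1593, 0.0419]
tool_rot: [[-0.114, 0.994, 0.0], [0.994, 0.114, -0.0], [-0.0, 0.0, -1.0]]
ft_force: [-0.2, -0.2, -0.9]
grip_width: 0.019
gripper_force: 39.5
```

jog_arm(hand=[0.014, 0.014, 0.014, 0.014, 0.014], travel=[[0, 0, -0.0005], [0, 0, 0], [0, 0, -0.0005], [0, 0, 0], [0, 0, 0]], yaw=[0, 0, 0, 0, 0])

```text
time_s: 11.08
position: [0.6179, -0.1593, 0.041]
tool_rot: [[-0.114, 0.993, 0.0], [0.993, 0.114, -0.0], [-0.0, 0.0, -1.0]]
ft_force: [-1.0, 0.5, 3.0]
grip_width: 0.019
gripper_force: 39.5
```

jog_arm(hand=[0.025, 0.035, 0.045, 0.06, 0.06], travel=[[0, 0, 0], [0, 0, 0], [0, 0, 0], [0, 0, 0.035], [0, 0, 0.055]], yaw=[0, 0, 0, 0, 0])

```text
time_s: 11.7
position: [0.6172, -0.1591, 0.1303]
tool_rot: [[-0.114, 0.994, -0.004], [0.994, 0.114, 0.002], [0.002, -0.003, -1.0]]
ft_force: [0.4, -1.5, 0.7]
grip_width: 0.06
gripper_force: 0.0
```

jog_arm(hand=[0.06, 0.06, 0.06, 0.06, 0.06], travel=[[-0.0221, 0.0481, 0], [-0.0221, 0.0481, 0], [-0.0221, 0.0481, 0], [-0.0221, 0.0481, 0], [-0.0221, 0.0481, 0]], yaw=[0, 0, 0, 0, 0])

```text
time_s: 12.32
position: [0.5066, 0.0826, 0.131]
tool_rot: [[-0.113, 0.994, 0.0], [0.994, 0.113, 0.0], [-0.0, 0.0, -1.0]]
ft_force: [1.0, 0.3, 0.2]
grip_width: 0.0601
gripper_force: 0.0
```

jog_arm(hand=[0.06, 0.06, 0.06, 0.06, 0.06], travel=[[-0.0221, 0.0481, 0], [-0.0221, 0.0481, 0], [-0.0221, 0.0481, 0], [0, 0, 0], [0, 0, 0]], yaw=[0, 0, 0, 0, 0])

```text
time_s: 12.95
position: [0.4414, 0.2253, 0.1309]
tool_rot: [[-0.114, 0.993, 0.0], [0.993, 0.114, -0.0], [-0.0, 0.0, -1.0]]
ft_force: [0.5, -0.5, -0.5]
grip_width: 0.0603
gripper_force: 0.0
```

```bash
python3 - <<'E'
from h import *
grab('w4')
im=cv2.imread('pics/w4.png'); a=im[90:330,150:470]
b=env.get_image('scene')[90:225,115:335,::-1]
cv2.imwrite('pics/w4c.png',np.vstack([cv2.resize(a,(440,330)),cv2.resize(b,(440,270))]))
E
```

```text
12.95 [0.4414 0.2253 0.1309] [0.9935 0.1142 0.0004] 0.0602548306598537
```

View pics/w4c.png

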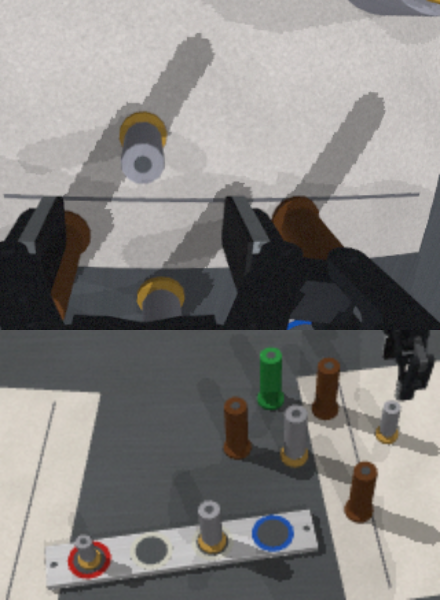

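Piston_45 stands on red. Piston_60's dot is at crop (143,164).

```bash
python3 - <<'E'
from h import *
P=pose('w4')
s=lambda u,v:(150+(u+.5)/1.375-.5,90+(v+.5)/1.375-.5)
print(onz(ray('wrist',s(143,164),P),.060))
E
```

```text
[0.4421 0.2251 0.06  ]
```

jog_arm(hand=[0.06, 0.06, 0.06, 0.06, 0.06], travel=[[0.0007, 0, -0.032], [0, 0, -0.032], [0, 0, -0.031], [0, 0, 0], [0, 0, 0]], yaw=[0, 0, 0, 0, 0])

```text
time_s: 13.68
position: [0.4427, 0.2251, 0.0368]
tool_rot: [[-0.113, 0.994, 0.001], [0.994, 0.113, 0.0], [0.0, 0.001, -1.0]]
ft_force: [0.4, -0.8, 0.1]
grip_width: 0.0601
gripper_force: 0.0
```

jog_arm(hand=[0.045, 0.03, 0.017, 0.017, 0.017], travel=[[0, 0, 0], [0, 0, 0], [0, 0, 0], [0, 0, 0], [0, 0, 0]], yaw=[0, 0, 0, 0, 0])

```text
time_s: 14.3
position: [0.442, 0.2255, 0.0365]
tool_rot: [[-0.114, 0.993, 0.001], [0.993, 0.114, 0.0], [0.0, 0.001, -1.0]]
ft_force: [-1.3, -2.0, 6.0]
grip_width: 0.0218
gripper_force: 38.9
```

jog_arm(hand=[0.017, 0.017, 0.017, 0.017, 0.017], travel=[[0, 0, 0.03], [0, 0, 0.045], [0, 0, 0.045], [0.0239, -0.0444, 0], [0.0239, -0.0444, 0]], yaw=[0, 0, 0, 0, 0])

```text
time_s: 14.92
position: [0.4899, 0.136, 0.1565]
tool_rot: [[-0.115, 0.993, 0.001], [0.993, 0.115, 0.0], [-0.0, 0.001, -1.0]]
ft_force: [0.3, -0.2, -1.8]
grip_width: 0.0222
gripper_force: 39.6
```

jog_arm(hand=[0.017, 0.017, 0.017, 0.017, 0.017], travel=[[0.0239, -0.0444, 0], [0.0239, -0.0444, 0], [0.0239, -0.0444, 0], [0.0239, -0.0444, 0], [0.0239, -0.0444, 0]], yaw=[0, 0, 0, 0, 0])

```text
time_s: 15.55
position: [0.6095, -0.0868, 0.1557]
tool_rot: [[-0.114, 0.994, -0.001], [0.994, 0.114, 0.0], [0.0, -0.001, -1.0]]
ft_force: [0.8, 1.1, -1.6]
grip_width: 0.0222
gripper_force: 39.6
```

jog_arm(hand=[0.017, 0.017, 0.017, 0.017, 0.017], travel=[[0, 0, 0], [0, 0, 0], [0, 0, -0.03], [0, 0, -0.02], [0, 0, 0]], yaw=[0, 0, 0, 0, 0])

```text
time_s: 16.18
position: [0.6081, -0.0839, 0.1048]
tool_rot: [[-0.115, 0.993, -0.003], [0.993, 0.115, 0.001], [0.002, -0.003, -1.0]]
ft_force: [0.3, 0.1, -1.7]
grip_width: 0.0221
gripper_force: 39.7
```

jog_arm(hand=[0.017, 0.017, 0.017, 0.017, 0.017], travel=[[0, 0, -0.03], [0, 0, -0.02], [0, 0, -0.005], [0, 0, -0.001], [0, 0, 0]], yaw=[0, 0, 0, 0, 0])

```text
time_s: 16.8
position: [0.6096, -0.0854, 0.051]
tool_rot: [[-0.114, 0.993, 0.002], [0.993, 0.114, -0.001], [-0.001, 0.002, -1.0]]
ft_force: [0.6, 0.3, -2.6]
grip_width: 0.0217
gripper_force: 39.7
```

jog_arm(hand=[0.017, 0.017, 0.017, 0.017, 0.017], travel=[[0, 0, -0.0005], [0, 0, 0], [0, 0, -0.0005], [0, 0, 0], [0, 0, 0]], yaw=[0, 0, 0, 0, 0])

```text
time_s: 17.42
position: [0.6091, -0.0853, 0.0488]
tool_rot: [[-0.114, 0.994, -0.0], [0.994, 0.114, 0.0], [0.0, -0.0, -1.0]]
ft_force: [0.6, 0.3, -1.8]
grip_width: 0.0223
gripper_force: 39.7
```

jog_arm(hand=[0.017, 0.017, 0.017, 0.017, 0.017], travel=[[0, 0, -0.0005], [0, 0, 0], [0, 0, -0.0003], [0, 0, 0], [0, 0, 0]], yaw=[0, 0, 0, 0, 0])

```text
time_s: 18.05
position: [0.6092, -0.0854, 0.0485]
tool_rot: [[-0.114, 0.994, 0.0], [0.994, 0.114, -0.0], [-0.0, 0.0, -1.0]]
ft_force: [-2.4, 0.3, 5.8]
grip_width: 0.0222
gripper_force: 40.1
```

jog_arm(hand=[0.028, 0.038, 0.048, 0.06, 0.06], travel=[[0, 0, 0], [0, 0, 0], [0, 0, 0], [0, 0, 0.04], [0, 0, 0.06]], yaw=[0, 0, 0, 0, 0])

```text
time_s: 18.68
position: [0.6084, -0.0851, 0.1476]
tool_rot: [[-0.114, 0.994, -0.004], [0.994, 0.114, 0.001], [0.002, -0.004, -1.0]]
ft_force: [1.8, -0.8, 0.5]
grip_width: 0.06
gripper_force: 0.0
```

jog_arm(hand=[0.06, 0.06, 0.06, 0.06, 0.06], travel=[[-0.028, 0.0368, 0], [-0.028, 0.0368, 0], [-0.028, 0.0368, 0], [-0.028, 0.0368, 0], [-0.0278, 0.0368, 0]], yaw=[0, 0, 0, 0, 0])

```text
time_s: 19.3
position: [0.4684, 0.0997, 0.1481]
tool_rot: [[-0.114, 0.994, 0.0], [0.994, 0.114, 0.0], [-0.0, 0.0, -1.0]]
ft_force: [-0.3, 0.3, 1.1]
grip_width: 0.06
gripper_force: 0.0
```

jog_arm(hand=[0.06, 0.06, 0.06, 0.06, 0.06], travel=[[0, 0, 0], [0, 0, 0], [0, 0, 0], [0, 0, 0], [0, 0, 0]], yaw=[0, 0, 0, 0, 0])

```text
time_s: 19.92
position: [0.4695, 0.0983, 0.1479]
tool_rot: [[-0.113, 0.994, -0.0], [0.994, 0.113, -0.0], [0.0, -0.0, -1.0]]
ft_force: [-1.0, 0.4, 0.1]
grip_width: 0.0601
gripper_force: 0.0
```

```bash
python3 - <<'E'
from h import *
grab('w5')
im=cv2.imread('pics/w5.png'); a=im[90:330,150:470]
b=env.get_image('scene')[90:225,115:335,::-1]
cv2.imwrite('pics/w5c.png',np.vstack([cv2.resize(a,(440,330)),cv2.resize(b,(440,270))]))
E
```

```text
19.925 [0.4695 0.0983 0.1479] [ 0.9936  0.1131 -0.0001] 0.06005459364551275
```

View pics/w5c.png

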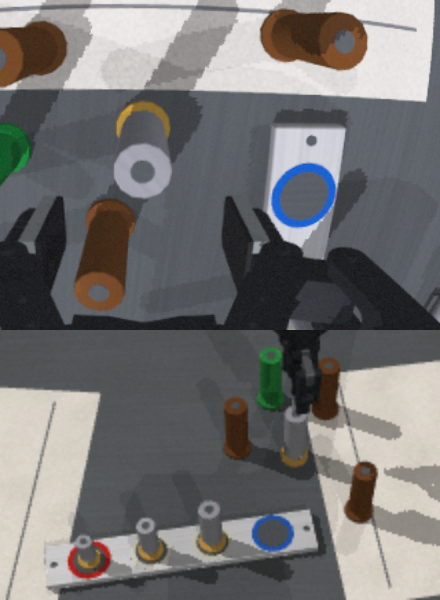

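Three pistons stand on red, white and white. Piston_90's dot is at crop (143,172) and the blue ring at (304,194).

```bash
python3 - <<'E'
from h import *
P=pose('w5')
s=lambda u,v:(150+(u+.5)/1.375-.5,90+(v+.5)/1.375-.5)
print(onz(ray('wrist',s(143,172),P),.090),onz(ray('wrist',s(304,194.5),P),.012))
E
```

```text
[0.4702 0.0985 0.09  ] [0.5931 0.0643 0.012 ]
```

jog_arm(hand=[0.06, 0.06, 0.06, 0.06, 0.06], travel=[[0.0006, 0, -0.034], [0, 0, -0.033], [0, 0, -0.033], [0, 0, 0], [0, 0, 0]], yaw=[0, 0, 0, 0, 0])

```text
time_s: 20.65
position: [0.4705, 0.0987, 0.049]
tool_rot: [[-0.114, 0.994, 0.001], [0.994, 0.114, -0.0], [-0.0, 0.001, -1.0]]
ft_force: [0.3, 0.3, 0.7]
grip_width: 0.0596
gripper_force: 0.0
```

jog_arm(hand=[0.045, 0.035, 0.022, 0.022, 0.022], travel=[[0, 0, 0], [0, 0, 0], [0, 0, 0], [0, 0, 0], [0, 0, 0]], yaw=[0, 0, 0, 0, 0])

```text
time_s: 21.28
position: [0.47, 0.0987, 0.0487]
tool_rot: [[-0.114, 0.994, 0.001], [0.994, 0.114, -0.0], [-0.0, 0.001, -1.0]]
ft_force: [-1.6, -0.1, 6.2]
grip_width: 0.0285
gripper_force: 38.8
```

jog_arm(hand=[0.022, 0.022, 0.022, 0.022, 0.022], travel=[[0, 0, 0.03], [0, 0, 0.03], [0.0407, -0.0117, 0], [0.041, -0.0115, 0], [0.041, -0.0115, 0]], yaw=[0, 0, 0, 0, 0])

```text
time_s: 21.9
position: [0.5935, 0.0636, 0.1078]
tool_rot: [[-0.114, 0.993, -0.001], [0.993, 0.114, 0.0], [0.0, -0.001, -1.0]]
ft_force: [1.0, 1.1, -2.5]
grip_width: 0.0278
gripper_force: 40.4
```

jog_arm(hand=[0.022, 0.022, 0.022, 0.022, 0.022], travel=[[0, 0, 0], [0, 0, 0], [0, 0, -0.02], [0, 0, -0.02], [0, 0, -0.005]], yaw=[0, 0, 0, 0, 0])

```text
time_s: 22.52
position: [0.5912, 0.0644, 0.0621]
tool_rot: [[-0.114, 0.993, -0.003], [0.993, 0.114, 0.0], [0.001, -0.003, -1.0]]
ft_force: [0.6, -0.5, -2.7]
grip_width: 0.0284
gripper_force: 40.6
```

jog_arm(hand=[0.022, 0.022, 0.022, 0.022, 0.022], travel=[[0, 0, -0.001], [0, 0, 0], [0, 0, -0.001], [0, 0, 0], [0, 0, 0]], yaw=[0, 0, 0, 0, 0])

```text
time_s: 23.15
position: [0.5927, 0.064, 0.0611]
tool_rot: [[-0.114, 0.994, 0.0], [0.994, 0.114, -0.0], [-0.0, 0.0, -1.0]]
ft_force: [0.1, -0.5, -3.5]
grip_width: 0.0278
gripper_force: 40.6
```

jog_arm(hand=[0.022, 0.022, 0.022, 0.022, 0.022], travel=[[0, 0, -0.0005], [0, 0, 0], [0, 0, -0.0005], [0, 0, 0], [0, 0, 0]], yaw=[0, 0, 0, 0, 0])

```text
time_s: 23.78
position: [0.5927, 0.0639, 0.0607]
tool_rot: [[-0.114, 0.994, 0.001], [0.994, 0.114, -0.0], [-0.0, 0.001, -1.0]]
ft_force: [-2.1, 0.8, 4.7]
grip_width: 0.0278
gripper_force: 41.4
```

jog_arm(hand=[0.033, 0.043, 0.053, 0.06, 0.06], travel=[[0, 0, 0], [0, 0, 0], [0, 0, 0], [0, 0, 0.04], [0, 0, 0.06]], yaw=[0, 0, 0, 0, 0])

```text
time_s: 24.4
position: [0.5919, 0.064, 0.1597]
tool_rot: [[-0.114, 0.994, -0.004], [0.994, 0.114, 0.0], [0.001, -0.004, -1.0]]
ft_force: [0.4, -0.5, 0.3]
grip_width: 0.0597
gripper_force: 0.0
```

jog_arm(hand=[0.06, 0.06, 0.06, 0.06, 0.06], travel=[[0, -0.01, 0.05], [0, -0.04, 0.04], [0, -0.05, 0], [0, -0.05, 0], [0, -0.02, 0]], yaw=[0, 0, 0, 0, 0])

```text
time_s: 25.02
position: [0.5924, -0.1084, 0.2498]
tool_rot: [[-0.111, 0.994, -0.0], [0.994, 0.111, -0.0], [-0.0, -0.0, -1.0]]
ft_force: [0.2, -0.3, -0.4]
grip_width: 0.06
gripper_force: 0.0
```

jog_arm(hand=[0.06, 0.06, 0.06, 0.06, 0.06], travel=[[0, 0, 0], [0, 0, 0], [0, 0, 0], [0, 0, 0], [0, 0, 0]], yaw=[0, 0, 0, 0, 0])

```text
time_s: 25.65
position: [0.5927, -0.1056, 0.2501]
tool_rot: [[-0.114, 0.993, 0.0], [0.993, 0.114, -0.0], [-0.0, 0.0, -1.0]]
ft_force: [-0.2, -0.3, -0.9]
grip_width: 0.06
gripper_force: 0.0
```

```bash
python3 - <<'E'
from h import *
grab('w6')
im=cv2.imread('pics/w6.png'); a=im[0:300,150:400]
cv2.imwrite('pics/w6c.png',cv2.resize(a,(500,600),interpolation=cv2.INTER_CUBIC))
cv2.imwrite('pics/side6.png',env.get_image('side')[:,:,::-1])
E
```

```text
25.65 [ 0.5927 -0.1056  0.2501] [0.9934 0.1144 0.0001] 0.059961842567853516
```

View pics/w6c.png

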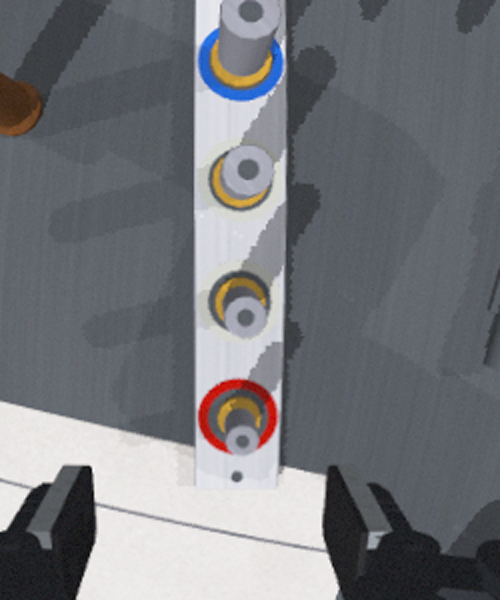

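View pics/side6.png

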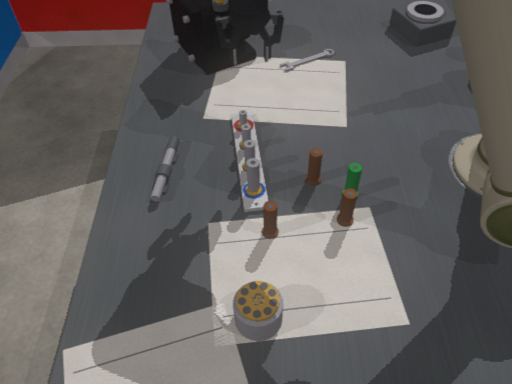

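The row is 45, 60, 75, 90 from red to blue, all upright with their feet inside the rings, and the bystanders haven't moved. In the crop, tops are at (242,440), (245,318), (247,169) and (251,12), and rings at (238,416) and (240,62). One numeric check first, then I hand in.

```bash
python3 - <<'E'
from h import *
P=pose('w6')
s=lambda u,v:(150+(u+.5)/2-.5,(v+.5)/2-.5)
f=lambda p,z:onz(ray('wrist',s(*p),P),z)[:2]
r=f((237.5,415.5),.012); b=f((240.5,62),.012); t=[f((242,440),.057),f((245.5,317.5),.072),f((247.5,169),.087),f((251,12),.102)]
for i in range(4): print((t[i]-(r+(b-r)*i/3))*1000)
E
```

```text
[0.4288 0.608 ]
[ 0.2352 -0.3071]
[-0.5639  0.3729]
[0.046  1.1296]
```

All four are centred to about 1 mm.

```bash
python3 -c "
from rig import env
print(env.close_job())"
```

```text
the job is handed in; nothing more can be done
None
```

The job is handed in: the four pistons stand upright and free on their marks, shortest on red to tallest on blue, each within about 1 mm of centre, with the barrel and shaft undisturbed, in about 26 s of the 93 s allowed.

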